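# Slide the cleaner bottle onto the drip plate and open its safety cap

## Task

Slide the squat cleaner bottle, cap on and without lifting or tipping it, from its round mat until its whole base stands on the square steel plate. Then open its safety cap: press the cap down, keep it pressed while you twist it a quarter turn anticlockwise (seen from above), and lift it off. Finish while holding the cap in the gripper, level and still, about 6 cm straight above the bottle's mouth, with the bottle left standing on the plate and the other things on the table left alone.

Things in the scene. Friction and masses are not known exactly. Their poses are not given: they have to be found in the camera images.
- jug: Squat round white cleaner bottle, loose, 0.6 to 0.9 kg: body 124 mm in diameter, wall 36 mm high, shoulder sloping in to 26 mm radius at 50 mm, collar 48 mm across up to 58 mm, neck 27 mm across under the cap, mouth at 95 mm. Origin: centre of its underside; z up. Can be dragged by its cap or pushed low on its body. Friction on the table about 0.5 to 0.7, all that keeps it from turning.
- cap_mid (a point): Centre (half-way up) of the bottle's grey push-and-turn cap, on the bottle's axis: ribbed cylinder 52 mm in diameter, 32 mm tall, 50 g. z up, x along the low bar on its top. Closed: centre 82 mm, lower edge 66 mm, top 98 mm above the table. Locked until pressed 5 mm; pressed 6 to 7 mm it turns anticlockwise from above; at 55 to 125 degrees relative to the bottle (90 is best) it lifts off.
- cap: The same cap; origin: centre of its lower edge, 16 mm below point cap_mid. Clockwise it is blocked. It is loose: only its lugs and the bottle's hold it. Fingers may reach down beside it to 58 mm above the table before pressing.
- spring_disc (a joint): The sprung disc in the bottle's mouth that holds the cap up, in m: about -0.0005 with the cap closed, 0.006 to 0.007 when pressed well, about 0.008 when the cap meets the collar, -0.003 with the cap off. 0.9 N/mm: 4 N closed, 11 N pressed.
- plate: Square steel drip plate, 166 mm by 166 mm, set flush in the concrete table top (nothing to climb), with a dark rim and a dark screw near each corner. Fixed. Origin: its centre, at table height; x and y along its edges. The bottle's base has about 20 mm to spare on each side.
- store: Round dark mat with a grey middle, 144 mm in diameter, flush with the table top, where the bottle stands at the start. Fixed. Origin: its centre.
- rock_peg0: Steel rock peg, 236 mm long and 12 mm thick with a 22 mm head, lying on the table beyond the work area; origin under the middle of its shank, y along it. To be left alone.
- rock_peg1: As rock_peg0.
- rock_peg2: As rock_peg0.
- mallet: Mallet with rubber-tipped head, lying at the right, 285 mm long, 106 mm across its head, 60 mm high; origin under its handle, x towards the head. To be left alone.
- orange_peg: Orange plastic peg, 165 mm long, 14 mm high, lying crosswise near the robot; origin under its middle, x along it. To be left alone.
- steel_hook: S-shaped steel hook, 115 mm long, 10 mm high, lying near the robot; origin near its middle. To be left alone.
- flowerpot: Empty terracotta pot, 110 mm in diameter, 100 mm tall, standing at the left; origin: centre of its underside. To be left alone.
Mind the look-alikes: they are no part of the job. Of the things that look like the cap, the largest one is meant. Several things have the shape of the jug; the one meant has the colours described above.

How it is judged:
By the outcome, as a careful person would: the job done as asked, in the order asked, and still so for the second after the job is handed in, while the arm keeps its last pose, push and grip.
It also fails if it takes over 48 s, if anything falls off the work surface, if the arm or the gripper's body presses on something with over 40 N, if the wrist force passes 120 N, or if a joint passes its speed limit or range.

## Robot

A 6-joint arm with a two-finger parallel gripper is mounted at the origin on the work surface. World frame = base frame: x ahead of the robot, y to its left, z up, the work surface at z = 0. Lengths are in m, angles in degrees, forces in N, time in s.
With the tool pointing down it reaches from about 0.3 to 0.775 m from the base axis. Payload 14.6 kg.
Tool frame: the origin (TCP) lies between the finger pads; the fingertips stand tip_reach ahead of it and the grasp point (between the pads) lies 11 mm behind it (tip_reach is the distance from the TCP to the fingertips, in m); z points along the fingers, y is the direction in which the jaws open and shut (so a half turn about z gives the same grasp; the last joint's range is limited). The gripper opens to 85 mm and grips with 20 to 120 N. Pads are 22 mm wide; open, the fingers measure 114 mm over their backs; the gripper's body (76 mm by 85 mm) begins 54 mm behind the grasp point. The pads swing forward as they close: fully open they stand 13 mm farther back than shut.
Start: joints at [72.846, 17.183, 87.147, -0, 75.671, -3.816], TCP at [0.127, 0.535, 0.239] pointing down, gripper open.
Joint ranges: [-173.82, 173.82], [-45.26, 126.66], [13.44, 144.39], [-59.66, 239.66], [0, 175.72], [-146.38, 146.38]. Speed limits (degrees/s): [127.2, 127.2, 147.25, 180, 180, 180].

## Interface

Orientations are given as [roll, pitch, yaw] about the fixed x, y, z axes, in that order (R = Rz(yaw) Ry(pitch) Rx(roll)).
In Python, from rig import observe, get_image, job_done, tip_reach gives the robot as it stands. The module is installed in compiled form; this text tells all that it offers.
- The arm moves only by the tool arm_command, never from a script. Its argument "commands" is a list that holds one entry, the list of rows, each a list of 7 numbers: the turn, a rotation vector about the tool's x, y, z in degrees, then the shift along the tool's x, y, z in m, then the gripper command: -1 is fully open, 1 is shut, values between are in proportion. A call has exactly 10 rows; each row is the pose to reach, as a shift and turn from the pose commanded when the call began, along the tool's axes at that moment; what a row does not reach only later rows make up. A row lasts 1/8 s, in which the tool goes at most 62.5 mm and 10.7 degrees, less where a joint would pass 70% of its speed; a pose out of reach is approached as far as the arm can. A call with a gripper value outside its range is refused whole. The fingers move at their own pace and stop on an object; "newtons" is the grip in N (left out, the last holds). Time passes only in rows, so rows that repeat a pose let the fingers close, or fill a call up. It gives the time, the measured TCP pose, the force and the opening at its end, in the units of the state.
- observe(): the state, without advancing time (a new reading comes with each control period).
- get_image(name): name is "scene" or "top" or "wrist"; returns a dict with "pixels" (480x640x3 uint8, red, green, blue), "z_map" (480x640 float32, m along the optical axis (not along the pixel's ray), 0 where there is no reading), "K" (3x3 intrinsics, pixels), "world_from_camera" (4x4, takes a point from camera to world coordinates); the wrist camera has in their place "tool_from_camera" (4x4, takes a point from camera to tool coordinates, whose origin is the TCP and whose axes are the flange's). Camera axes: x right, y down, z forward; pixel columns grow to the right and rows downward; lengths in m; the calibration is good to about 2 mm. A picture is of the moment at which its call begins: read the wrist's pose just before it.
- job_done(): hands the job in, once; it reports no verdict.
The state is a dict: "time_s": time; "joint_pos": joint angles; "qvel": joint speeds; "effort": joint torques, N m; "position": TCP position; "orientation": TCP orientation; "force": force on the tool from outside, world axes, zero at the start; "wrist_torque": the same for the moment, N m; "opening": opening from 0.0 (shut) to 1.0 (fully open).
Only numpy, scipy, OpenCV 4.12 (cv2) and the standard library are available. Lean on these libraries where they do the work, as an engineer would, in place of code of your own. Each camera call takes 0.05 s, during which the arm holds its last target.

## Working session

There is one attempt and no reset: what is moved stays moved. The work goes in short steps, Python scripts to look and compute and a tool call to move; the robot and the scene stay as the last step left them, time stands still between calls to the robot, and variables do not carry over. Pictures are saved under pics/ and viewed, and the job is handed in when it is done.

Besides the shell and the picture viewer there is one more tool, called after "Call:" by a JSON object that holds its "op" and its "data". arm_command: Moves the arm, as the interface text tells. Its arguments: {"type":"object","properties":{"commands":{"type":"array"},"newtons":{"type":"number"}},"required":["commands"]}

```bash
mkdir -p pics
python3 - <<'E'
from rig import *
import cv2,pickle
print(observe(), tip_reach if not callable(tip_reach) else tip_reach())
for n in ["scene","top","wrist"]:
    d=get_image(n); pickle.dump(d,open(f"pics/{n}0.pkl","wb"))
    cv2.imwrite(f"pics/{n}0.png",d["pixels"][:,:,::-1])
E
```

```text
{'time_s': 0.0, 'joint_pos': array([ 7.28453236e+01,  1.72155117e+01,  8.71832695e+01, -1.50032242e-03,
        7.56704729e+01, -3.81350439e+00]), 'qvel': array([ 0.04322146, -0.04145083,  0.0063316 ,  0.00959339,  0.0626346 ,
        0.08169113]), 'effort': array([-4.41571783e-04, -5.43506563e+01, -3.61791551e+01, -4.40150768e-05,
        3.98461183e-03, -4.21045070e-05]), 'position': array([0.12682583, 0.53492581, 0.23870051]), 'orientation': array([-1.79930803e+02, -3.15604432e-03,  1.66659198e+02]), 'force': array([-0.00510334, -0.56117035, -0.09354739]), 'wrist_torque': array([-0.02579916, -0.04445698,  0.05769035]), 'opening': 0.9989197976948904} 0.008
```

View pics/scene0.png

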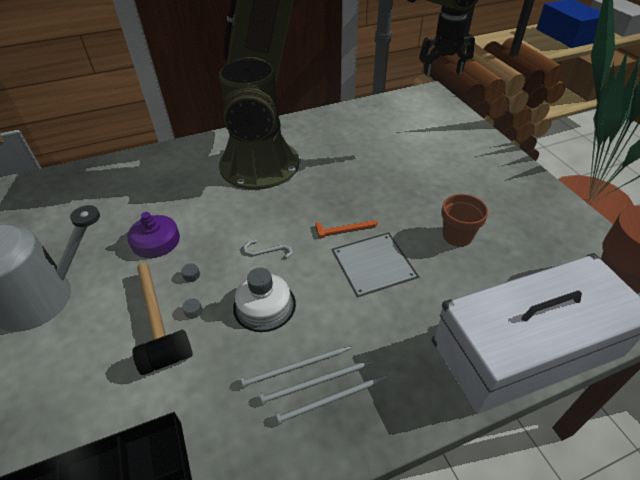

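View pics/top0.png

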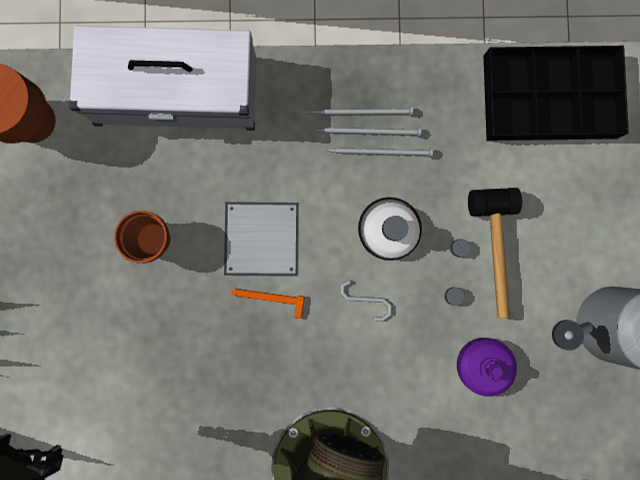

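The top view shows two jug shapes: a white one at (390,228) on the dark round mat, and a purple one at (487,366). The white one fits the description. There are three cap-like grey discs, at (396,228) on the white bottle and loose at (462,248) and (456,296). The largest is the one on the white bottle. The plate is at (262,239). I'll confirm this in a crop and measure.

```bash
cat > h.py <<'E'
import numpy as np,cv2,pickle
def ray(d,uv,z):
    T=d["world_from_camera"];K=d["K"]
    uv=np.atleast_2d(np.asarray(uv,float))
    r=np.c_[uv,np.ones(len(uv))]@np.linalg.inv(K).T@T[:3,:3].T
    o=T[:3,3]; return o+r*((z-o[2])/r[:,2])[:,None]
def cloud(d):
    z=d["z_map"];v,u=np.mgrid[0:480,0:640];T=d["world_from_camera"]
    p=np.dstack([u,v,np.ones_like(u)])@np.linalg.inv(d["K"]).T*z[...,None]
    return p@T[:3,:3].T+T[:3,3]
def circ(p):
    A=np.c_[2*p,np.ones(len(p))];s=np.linalg.lstsq(A,(p**2).sum(1),rcond=None)[0]
    return s[:2],np.sqrt(s[2]+s[0]**2+s[1]**2)
E
python3 - <<'E'
from h import *
t=pickle.load(open("pics/top0.pkl","rb"));s=pickle.load(open("pics/scene0.pkl","rb"))
print(t["world_from_camera"].round(3),t["K"])
a=cv2.resize(t["pixels"][180:310,340:500],None,fx=3,fy=3,interpolation=cv2.INTER_CUBIC)
b=cv2.resize(s["pixels"][240:340,160:320],None,fx=2.3,fy=2.3,interpolation=cv2.INTER_CUBIC)
h=max(a.shape[0],b.shape[0]);o=np.zeros((h,a.shape[1]+b.shape[1],3),np.uint8)
o[:a.shape[0],:a.shape[1]]=a;o[:b.shape[0],a.shape[1]:]=b
o=cv2.resize(o,None,fx=min(1,800/o.shape[1]),fy=min(1,800/o.shape[1]))
cv2.imwrite("pics/crop0.png",o[:,:,::-1])
for n,d in (("top",t),("scene",s)):
    P=cloud(d); 
    print(n,"table z",np.median(P[200:300,320:340,2]))
    near=(abs(P[...,0]-P[228,396,0])<.12)&(abs(P[...,1]-P[228,396,1])<.12) if n=="top" else (np.hypot(*(np.moveaxis(P[...,:2],-1,0)-c0[:,None,None]))<.08)
    m=near&(P[...,2]>.09)&(P[...,2]<.108)
    q=P[m]; c0=q[:,:2].mean(0); print("cap top n",m.sum(),q.mean(0),q.min(0),q.max(0))
    (c,r)=cv2.minEnclosingCircle(q[:,:2].astype(np.float32));print("  enc",c,r)
    m=near&(P[...,2]>.015)&(P[...,2]<.06);q=P[m]
    print("body n",m.sum(),q.min(0),q.max(0)); 
# mat dark ring
px=t["pixels"].astype(int);g=px.max(2)
P0=None
v,u=np.mgrid[0:480,0:640]
m=(g<60)&(np.hypot(u-390,v-228)<45)&(np.hypot(u-390,v-228)>24)
w=ray(t,np.c_[u[m],v[m]],0);c=c0.copy()
for k in range(3):
    rr=np.hypot(*(w[:,:2]-c).T);sel=(rr<.08)&(rr>.055);c,r=circ(w[sel,:2]);print("mat",c,r,sel.sum())
# plate
for n,d,roi in (("top",t,(210,190,310,290)),("scene",s,(320,220,430,305))):
    hsv=d["pixels"][roi[1]:roi[3],roi[0]:roi[2]].astype(np.uint8)
    g=cv2.cvtColor(hsv,cv2.COLOR_RGB2GRAY)
    print(n,np.percentile(g,[5,25,50,75,95]))
    cv2.imwrite(f"pics/plate_{n}.png",cv2.resize(hsv,None,fx=5,fy=5,interpolation=cv2.INTER_CUBIC)[:,:,::-1])
E
```

```text
[[-0.016 -0.998  0.067  0.424]
 [-1.     0.015 -0.009  0.031]
 [ 0.008 -0.067 -0.998  1.318]
 [ 0.     0.     0.     1.   ]] [[586.22362497   0.         317.35509432]
 [  0.         586.22362497 234.06286065]
 [  0.           0.           1.        ]]
top table z -0.0003101575471604612
cap top n 492 [ 0.51607649 -0.14311392  0.09812034] [ 0.49071891 -0.16819243  0.09004344] [ 0.54203881 -0.11755207  0.10394825]
  enc (0.5162110328674316, -0.14335186779499054) 0.026577819138765335
body n 1984 [ 0.40170559 -0.20544205  0.01506901] [ 0.57647924 -0.04936547  0.05633119]
scene table z 5.202235448120707e-05
cap top n 407 [ 0.52082057 -0.14447232  0.09760844] [ 0.49131425 -0.1697491   0.0902081 ] [ 0.54497267 -0.11777015  0.10275398]
  enc (0.5183032155036926, -0.1444961130619049) 0.027140257880091667
body n 1714 [ 0.46252876 -0.2054297   0.01500262] [ 0.58086405 -0.08242033  0.05994397]
mat [ 0.5227708  -0.14481085] 0.06904167219234492 424
mat [ 0.5227708  -0.14481085] 0.06904167219234492 424
mat [ 0.5227708  -0.14481085] 0.06904167219234492 424
top [ 75. 130. 141. 162. 166.]
scene [ 66. 109. 118. 133. 138.]
```

View pics/crop0.png

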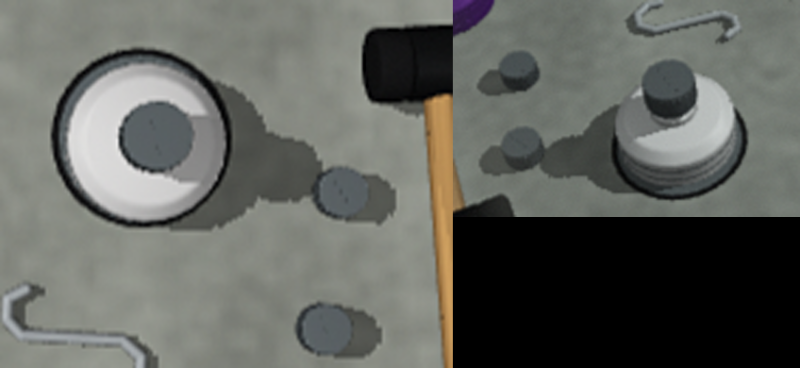

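View pics/plate_top.png

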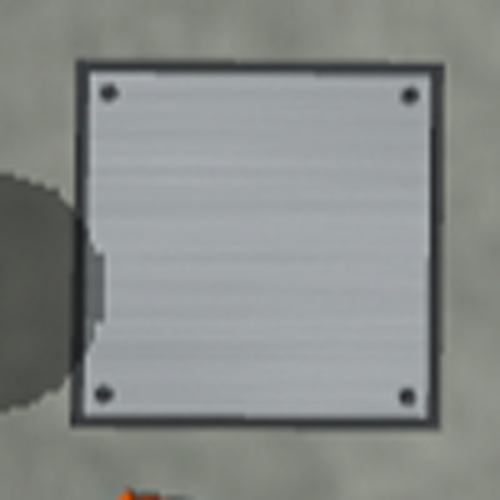

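```bash
cat >> h.py <<'E'
from scipy.spatial.transform import Rotation as Ro
def R(o): return Ro.from_euler("xyz",o,degrees=True)
def rel(o,p,target_p,target_o):
    r=R(o); return (r.inv()*R(target_o)).as_rotvec(degrees=True), r.inv().apply(np.asarray(target_p)-p)
def plate(d,roi,seed):
    g=cv2.cvtColor(d["pixels"],cv2.COLOR_RGB2GRAY)
    x0,y0,x1,y1=roi;sub=cv2.resize(g[y0:y1,x0:x1],None,fx=4,fy=4,interpolation=cv2.INTER_CUBIC)
    return sub
E
python3 - <<'E'
from h import *
t=pickle.load(open("pics/top0.pkl","rb"));s=pickle.load(open("pics/scene0.pkl","rb"))
c=np.array([(75,60),(444,63),(440,430),(70,425)])/5+[210,190]-.4
w=ray(t,c,0)[:,:2];print(w,"centre",w.mean(0),np.linalg.norm(w-np.roll(w,1,0),axis=1))
# scene: dark rim contour
x0,y0,x1,y1=325,225,425,300
hs=s["pixels"][y0:y1,x0:x1];g=cv2.cvtColor(hs,cv2.COLOR_RGB2GRAY)
m=((g<85)).astype(np.uint8);cs,_=cv2.findContours(m,cv2.RETR_EXTERNAL,cv2.CHAIN_APPROX_NONE)
k=max(cs,key=lambda q:cv2.contourArea(cv2.convexHull(q)))
wp=ray(s,k[:,0]+[x0,y0],0)[:,:2].astype(np.float32);print("scene",cv2.minAreaRect(wp))
print(rel([180,0,166.66],[.127,.535,.239],[.517,-.144,.239],[180,0,0]))
E
```

```text
[[0.58917013 0.22706613]
 [0.5852991  0.06047771]
 [0.41982969 0.06457262]
 [0.42473255 0.23020207]] centre [0.50475787 0.14557963] [0.16446748 0.16663338 0.16552008 0.165702  ]
scene ((0.5062432289123535, 0.1938571035861969), (0.2615612745285034, 0.16656740009784698), 88.42572784423828)
(array([ 0.00000000e+00, -2.04099636e-14,  1.66660000e+02]), array([-5.36142083e-01, -5.70694898e-01, -6.98899681e-17]))
```

The crop confirms the white bottle with its cap, standing on the dark mat. The plate centre is about (0.505, 0.146), with sides of about 165 mm, which matches the given size. I'll move over the bottle in two calls.

Call:
{"op": "arm_command", "data": {"commands": [[[0,0,8.4,-0.027,-0.029,0,-1],[0,0,16.8,-0.054,-0.057,0,-1],[0,0,25.2,-0.081,-0.086,0,-1],[0,0,33.6,-0.108,-0.114,0,-1],[0,0,42,-0.135,-0.143,0,-1],[0,0,50.4,-0.161,-0.171,0,-1],[0,0,58.8,-0.188,-0.2,0,-1],[0,0,67.2,-0.215,-0.228,0,-1],[0,0,75.6,-0.242,-0.257,0,-1],[0,0,84,-0.268,-0.285,0,-1]]], "newtons": 60}}

```text
time_s: 1.4
position: [0.3223, 0.1948, 0.2393]
orientation: [180.0, -0.0, 82.4]
force: [0.2, -0.8, -0.6]
opening: 0.998
```

Run:
```python
from h import *
from rig import *
o=observe();print(o["time_s"],o["position"],o["orientation"],o["joint_pos"])
p0=np.array([.127,.535,.239]);r0=R([180,0,166.66])
cp=p0+r0.apply([-.268,-.285,0]);co=(r0*Ro.from_rotvec([0,0,84],degrees=True)).as_euler("xyz",degrees=True);print("cmd",cp,co)
print(rel(co,cp,[.517,-.144,.239],[180,0,0]))
```

```text
1.4 [0.32229324 0.19480002 0.23927241] [ 1.79997023e+02 -6.23911623e-04  8.23859347e+01] [ 2.55729828e+01 -5.72284220e+00  1.12346521e+02 -1.15593057e-03
  7.33734875e+01  3.31873789e+01]
cmd [0.32201104 0.19585447 0.239     ] [180.     0.    82.66]
(array([ 0.00000000e+00, -1.01229304e-14,  8.26600000e+01]), array([-3.12158312e-01,  2.36809924e-01,  1.24527589e-18]))
```

Call:
{"op": "arm_command", "data": {"commands": [[[0,0,9,-0.034,0.026,0,-1],[0,0,18,-0.068,0.052,0,-1],[0,0,27,-0.102,0.078,0,-1],[0,0,36,-0.136,0.103,0,-1],[0,0,45,-0.17,0.129,0,-1],[0,0,54,-0.204,0.155,0,-1],[0,0,63,-0.238,0.181,0,-1],[0,0,72,-0.272,0.207,0,-1],[0,0,82.66,-0.312,0.237,0,-1],[0,0,82.66,-0.312,0.237,0,-1]]]}}

```text
time_s: 2.65
position: [0.5176, -0.1459, 0.2383]
orientation: [-180.0, 0.1, -0.3]
force: [-0.8, 0.7, 0.5]
opening: 1.002
```

Run:
```python
from h import *
from rig import *
o=observe();print(o["time_s"],o["position"],o["orientation"],o["joint_pos"],o["force"])
d=get_image("wrist");T=np.eye(4);T[:3,:3]=R(o["orientation"]).as_matrix();T[:3,3]=o["position"]
d["world_from_camera"]=T@d["tool_from_camera"];print(d["tool_from_camera"].round(3))
pickle.dump(d,open("pics/w1.pkl","wb"));cv2.imwrite("pics/w1.png",d["pixels"][:,:,::-1])
P=cloud(d);m=(np.hypot(P[...,0]-.517,P[...,1]+.144)<.05)&(P[...,2]>.09)&(P[...,2]<.11)
q=P[m];print(m.sum(),q.mean(0),q.min(0),q.max(0));print(cv2.minEnclosingCircle(q[:,:2].astype(np.float32)))
```

```text
2.65 [ 0.51761581 -0.14593381  0.2383281 ] [-1.79986445e+02  7.04763619e-02 -2.80002993e-01] [-1.96426365e+01  1.57082971e+01  8.91696500e+01 -1.09407320e-02
  7.51930376e+01  7.06401774e+01] [-0.78859937  0.66881796  0.51321874]
[[ 0.    -0.961 -0.276  0.071]
 [ 1.    -0.     0.    -0.001]
 [-0.    -0.276  0.961 -0.136]
 [ 0.     0.     0.     1.   ]]
4023 [ 0.51930969 -0.14302213  0.09939057] [ 0.49243261 -0.16938345  0.09000422] [ 0.5444183  -0.11666944  0.10238847]
((0.5183002352714539, -0.14307428896427155), 0.026595642790198326)
```

View pics/w1.png

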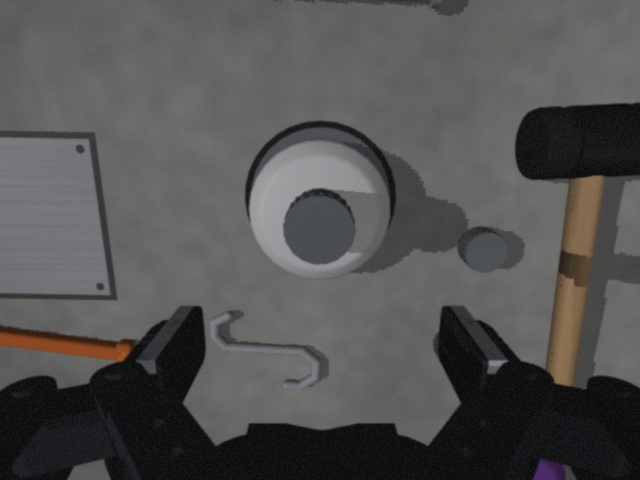

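The wrist view shows the white bottle's cap at (320,227). It measures (0.518, -0.143) with its top near 98 mm and a radius of 26 mm, as expected. The fingers straddle it, so I'll descend to about TCP z = 0.069.

Call:
{"op": "arm_command", "data": {"commands": [[[0,0,0,0.001,-0.001,0.02,-1],[0,0,0,0.001,-0.001,0.045,-1],[0,0,0,0.001,-0.001,0.07,-1],[0,0,0,0.001,-0.001,0.095,-1],[0,0,0,0.001,-0.001,0.12,-1],[0,0,0,0.001,-0.001,0.14,-1],[0,0,0,0.001,-0.001,0.155,-1],[0,0,0,0.001,-0.001,0.165,-1],[0,0,0,0.001,-0.001,0.17,-1],[0,0,0,0.001,-0.001,0.17,-1]]]}}

```text
time_s: 3.95
position: [0.5182, -0.1427, 0.0694]
orientation: [180.0, -0.0, 0.0]
force: [-0.6, -0.5, -0.4]
opening: 0.999
```

```bash
cat > look.py <<'E'
import sys
from h import *
from rig import *
o=observe();print(o["time_s"],o["position"].round(4),o["orientation"].round(2),o["force"].round(2),o["wrist_torque"].round(2),round(o["opening"],3))
for n in sys.argv[2:]:
    d=get_image(n)
    if n=="wrist":
        T=np.eye(4);T[:3,:3]=R(o["orientation"]).as_matrix();T[:3,3]=o["position"];d["world_from_camera"]=T@d["tool_from_camera"]
    pickle.dump(d,open(f"pics/{n}_{sys.argv[1]}.pkl","wb"));cv2.imwrite(f"pics/{n}_{sys.argv[1]}.png",d["pixels"][:,:,::-1])
E
python3 look.py a wrist scene
```

```text
3.95 [ 0.5182 -0.1427  0.0694] [ 1.8e+02 -0.0e+00  1.0e-02] [-0.65 -0.47 -0.42] [-0.01  0.   -0.  ] 0.999
```

View pics/wrist_a.png

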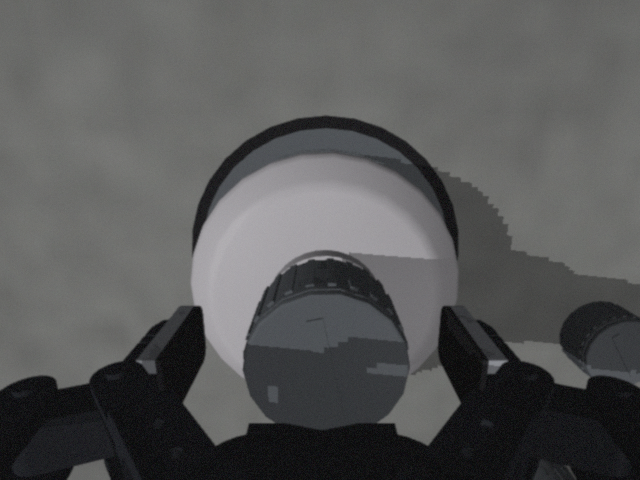

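The cap, at (327,360), is centred between the fingers and the force is about 0. I'll close the gripper.

Call:
{"op": "arm_command", "data": {"commands": [[[0,0,0,0,0,0,-0.2],[0,0,0,0,0,0,0.1],[0,0,0,0,0,0,0.2],[0,0,0,0,0,0,0.3],[0,0,0,0,0,0,1],[0,0,0,0,0,0,1],[0,0,0,0,0,0,1],[0,0,0,0,0,0,1],[0,0,0,0,0,0,1],[0,0,0,0,0,0,1]]], "newtons": 60}}

```text
time_s: 5.3
position: [0.5182, -0.1428, 0.0693]
orientation: [180.0, -0.0, 0.0]
force: [0.2, -0.3, 3.3]
opening: 0.589
```

```bash
python3 look.py b wrist
```

```text
5.3 [ 0.5182 -0.1428  0.0693] [ 1.7999e+02 -1.0000e-02  0.0000e+00] [ 0.18 -0.25  3.28] [-0.23 -0.11 -0.03] 0.589
```

View pics/wrist_b.png

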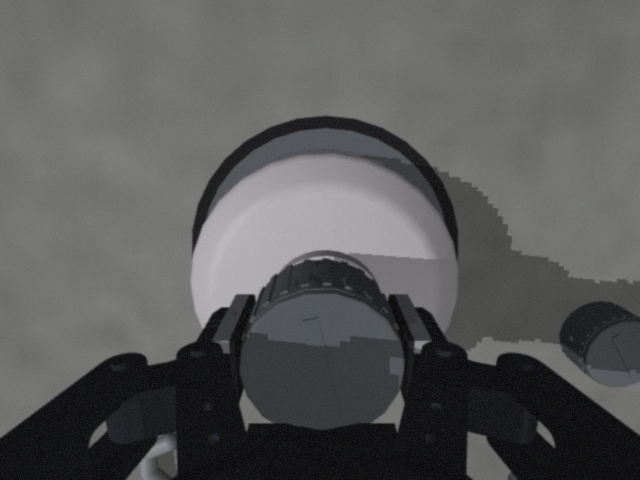

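The cap is gripped, with about 3 N of downward preload. I'll drag towards the plate, pressing 1 mm.

Call:
{"op": "arm_command", "data": {"commands": [[[0,0,0,0,0,0.001,1],[0,0,0,0,-0.004,0.001,1],[0,0,0,-0.001,-0.012,0.001,1],[0,0,0,-0.001,-0.024,0.001,1],[0,0,0,-0.002,-0.038,0.001,1],[0,0,0,-0.002,-0.052,0.001,1],[0,0,0,-0.003,-0.066,0.001,1],[0,0,0,-0.003,-0.078,0.001,1],[0,0,0,-0.004,-0.086,0.001,1],[0,0,0,-0.004,-0.09,0.001,1]]]}}

```text
time_s: 6.6
position: [0.5142, -0.0528, 0.0684]
orientation: [179.9, -0.0, 0.0]
force: [0.2, -7.5, 5.2]
opening: 0.593
```

```bash
python3 look.py c scene wrist
```

```text
6.6 [ 0.5142 -0.0528  0.0684] [ 1.7994e+02 -2.0000e-02  3.0000e-02] [ 0.23 -7.55  5.2 ] [-1.33 -0.05 -0.05] 0.593
```

View pics/scene_c.png

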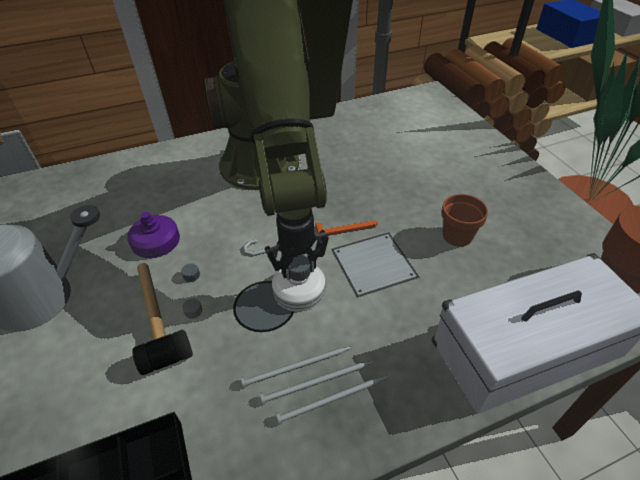

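The bottle at (300,285) is sliding upright and is off the mat. I'll continue.

Call:
{"op": "arm_command", "data": {"commands": [[[0,0,0,0,-0.005,0,1],[0,0,0,-0.001,-0.013,0,1],[0,0,0,-0.001,-0.025,0,1],[0,0,0,-0.002,-0.037,0,1],[0,0,0,-0.002,-0.049,0,1],[0,0,0,-0.003,-0.061,0,1],[0,0,0,-0.003,-0.073,0,1],[0,0,0,-0.004,-0.085,0,1],[0,0,0,-0.005,-0.095,0,1],[0,0,0,-0.005,-0.1,0,1]]]}}

```text
time_s: 7.95
position: [0.5091, 0.0472, 0.0684]
orientation: [179.9, -0.0, 0.0]
force: [-0.0, -8.0, 5.3]
opening: 0.592
```

Call:
{"op": "arm_command", "data": {"commands": [[[0,0,0,0,-0.005,0,1],[0,0,0,-0.001,-0.013,0,1],[0,0,0,-0.001,-0.025,0,1],[0,0,0,-0.002,-0.037,0,1],[0,0,0,-0.002,-0.049,0,1],[0,0,0,-0.003,-0.061,0,1],[0,0,0,-0.003,-0.073,0,1],[0,0,0,-0.004,-0.085,0,1],[0,0,0,-0.004,-0.095,0,1],[0,0,0,-0.004,-0.1,0,1]]]}}

```text
time_s: 9.2
position: [0.505, 0.1471, 0.0683]
orientation: [179.9, 0.0, 0.0]
force: [-0.4, -9.4, 8.0]
opening: 0.591
```

```bash
python3 look.py d scene wrist top
```

```text
9.2 [0.505  0.1471 0.0683] [1.7992e+02 2.0000e-02 2.0000e-02] [-0.4  -9.41  8.04] [-1.48  0.02  0.02] 0.591
```

View pics/scene_d.png

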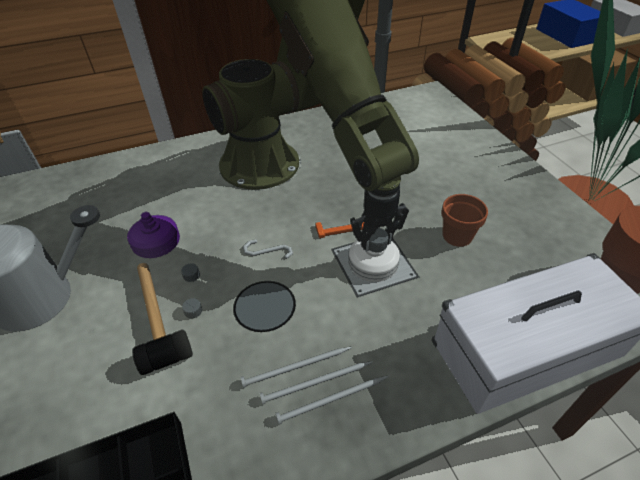

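View pics/wrist_d.png

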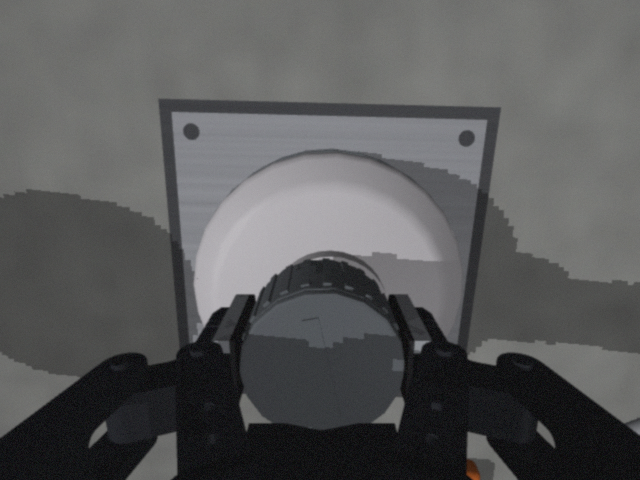

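Run:
```python
from h import *
for n in ("scene","wrist","top"):
    d=pickle.load(open(f"pics/{n}_d.pkl","rb"));P=cloud(d);px=d["pixels"].astype(int)
    near=np.hypot(P[...,0]-.505,P[...,1]-.146)<.1
    for lo,hi in ((.008,.034),(.036,.047)):
        m=near&(P[...,2]>lo)&(P[...,2]<hi)&(px.min(2)>(70 if n!="wrist" else 60));q=P[m]
        if len(q)<30: continue
        if lo<.01:
            c,r=circ(q[:,:2]);print(n,"wall",len(q),c,r)
        else:
            # cone: fit plane-symmetric axis: r = r0 - k z
            from scipy.optimize import least_squares
            f=lambda p:np.hypot(q[:,0]-p[0],q[:,1]-p[1])-(.062-(q[:,2]-.036)*36/14)
            s=least_squares(f,[.505,.146],loss="soft_l1",f_scale=.002);print(n,"cone",len(q),s.x,np.std(f(s.x)))
    
d=pickle.load(open("pics/wrist_d.pkl","rb"))
print("plate corners wrist",ray(d,[(159,99),(500,108)],0)," tl,tr")
```

```text
scene wall 281 [0.50480244 0.14390786] 0.06099722948423412
scene cone 643 [0.50932142 0.14107037] 0.006183210438315026
wrist wall 489 [0.50409906 0.14498548] 0.06231856011390051
wrist cone 12940 [0.51581256 0.14483603] 0.006148916816986959
top wall 33 [0.50236215 0.14713869] 0.06591634317647112
top cone 79 [0.5043855  0.13763178] 0.00619813695046547
plate corners wrist [[ 5.89534181e-01  2.27161476e-01 -2.77555756e-17]
 [ 5.85465235e-01  6.05926046e-02  0.00000000e+00]]  tl,tr
```

The base centre is (0.504, 0.145) against a plate centre of (0.505, 0.146), so the whole base is on the plate. I'll relieve the lateral strain, then press gradually.

Call:
{"op": "arm_command", "data": {"commands": [[[0,0,0,0,0.001,0,1],[0,0,0,0,0.0015,0,1],[0,0,0,0,0.0015,0.001,1],[0,0,0,0,0.0015,0.002,1],[0,0,0,0,0.0015,0.003,1],[0,0,0,0,0.0015,0.004,1],[0,0,0,0,0.0015,0.005,1],[0,0,0,0,0.0015,0.0055,1],[0,0,0,0,0.0015,0.0055,1],[0,0,0,0,0.0015,0.0055,1]]]}}

```text
time_s: 10.6
position: [0.5051, 0.1461, 0.0631]
orientation: [-180.0, -0.0, 0.0]
force: [-2.7, 2.9, 10.0]
opening: 0.597
```

```bash
python3 look.py e wrist
python3 - <<'E'
from h import *
for n in "de":
    d=pickle.load(open(f"pics/wrist_{n}.pkl","rb"));P=cloud(d);q=P[(np.hypot(P[...,0]-.505,P[...,1]-.145)<.02)&(P[...,2]>.08)&(P[...,2]<.12)]
    print(n,len(q),np.median(q[:,2]))
E
```

```text
10.6 [0.5051 0.1461 0.0631] [-1.7998e+02 -1.0000e-02  1.0000e-02] [-2.66  2.89  9.97] [0.3  0.36 0.02] 0.597
d 11588 0.09806246298595916
e 11591 0.09288298371829937
```

The force is about 10 N, so the press is near 6 mm. I'll press another 0.5 mm and then twist the first 45° anticlockwise (negative about tool z).

Call:
{"op": "arm_command", "data": {"commands": [[[0,0,0,0,0,0.0005,1],[0,0,-5,0,0,0.0005,1],[0,0,-10,0,0,0.0005,1],[0,0,-15,0,0,0.0005,1],[0,0,-20,0,0,0.0005,1],[0,0,-25,0,0,0.0005,1],[0,0,-30,0,0,0.0005,1],[0,0,-35,0,0,0.0005,1],[0,0,-40,0,0,0.0005,1],[0,0,-45,0,0,0.0005,1]]]}}

```text
time_s: 11.9
position: [0.5053, 0.1459, 0.0627]
orientation: [180.0, -0.0, 45.2]
force: [-1.6, -0.2, 10.8]
opening: 0.594
```

```bash
python3 look.py f wrist scene
```

```text
11.9 [0.5053 0.1459 0.0627] [ 1.7997e+02 -3.0000e-02  4.5170e+01] [-1.6  -0.2  10.76] [-0.01  0.04  0.  ] 0.594
```

View pics/wrist_f.png

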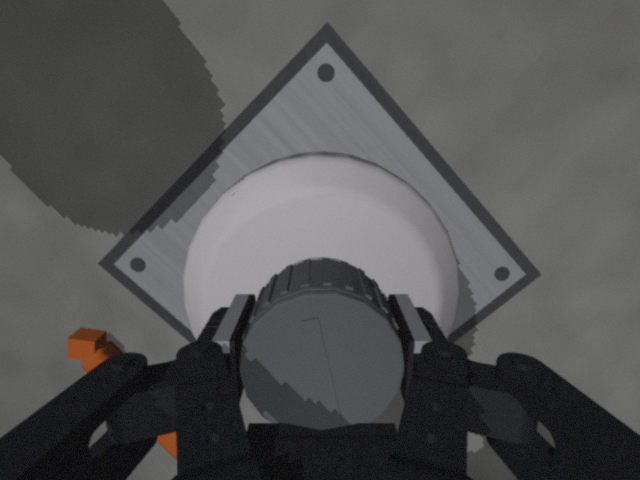

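There is almost no torque about z and the cap's bar turned with the gripper, so the cap is rotating free. I'll finish the quarter turn while still pressed.

Call:
{"op": "arm_command", "data": {"commands": [[[0,0,-5,0,0,0,1],[0,0,-10,0,0,0,1],[0,0,-15,0,0,0,1],[0,0,-20,0,0,0,1],[0,0,-25,0,0,0,1],[0,0,-30,0,0,0,1],[0,0,-35,0,0,0,1],[0,0,-40,0,0,0,1],[0,0,-45,0,0,0,1],[0,0,-45,0,0,0,1]]]}}

```text
time_s: 13.25
position: [0.5054, 0.1459, 0.0628]
orientation: [179.9, -0.0, 90.1]
force: [0.5, 0.4, 9.2]
opening: 0.594
```

```bash
python3 look.py g wrist scene;  python3 - <<'E'
from h import *
ims=[pickle.load(open(f"pics/wrist_{n}.pkl","rb"))["pixels"][130:360,160:480] for n in "efg"]
# stretch contrast of white body
o=np.hstack([cv2.resize(i,(265,190)) for i in ims]);o=np.clip((o.astype(float)-110)*3,0,255).astype(np.uint8)
cv2.imwrite("pics/cmp.png",o)
E
```

```text
13.25 [0.5054 0.1459 0.0628] [ 1.7994e+02 -1.0000e-02  9.0080e+01] [0.46 0.4  9.22] [0.04 0.   0.04] 0.594
```

View pics/wrist_g.png

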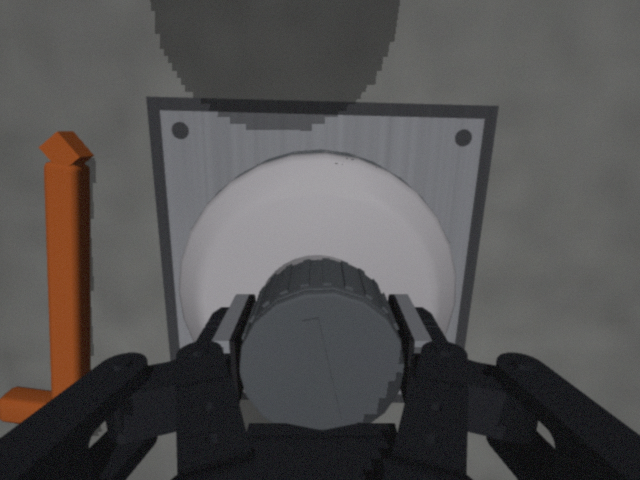

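View pics/cmp.png

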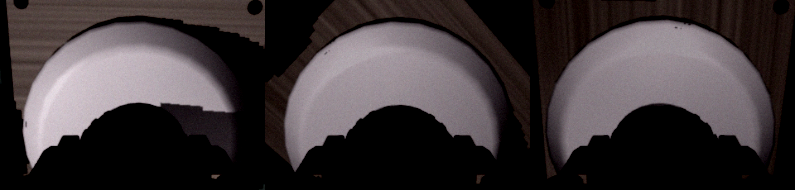

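The jaws have turned 90° and the specks on the bottle's shoulder stayed fixed in the world, so the bottle did not turn. I'll lift gently and check for a pull.

Call:
{"op": "arm_command", "data": {"commands": [[[0,0,0,0,0,-0.001,1],[0,0,0,0,0,-0.002,1],[0,0,0,0,0,-0.003,1],[0,0,0,0,0,-0.004,1],[0,0,0,0,0,-0.005,1],[0,0,0,0,0,-0.006,1],[0,0,0,0,0,-0.007,1],[0,0,0,0,0,-0.008,1],[0,0,0,0,0,-0.009,1],[0,0,0,0,0,-0.009,1]]]}}

```text
time_s: 14.6
position: [0.505, 0.1458, 0.0712]
orientation: [-180.0, 0.0, 90.0]
force: [1.6, 0.3, 2.7]
opening: 0.593
```

```bash
python3 look.py h
```

```text
14.6 [0.505  0.1458 0.0712] [-1.7998e+02  1.0000e-02  9.0000e+01] [1.58 0.3  2.68] [ 0.07 -0.26  0.04] 0.593
```

There is no downward pull (+2.7 N is the spring), so the lugs are free. I'll lift on so that the cap's lower edge is about 6 cm above the mouth.

Call:
{"op": "arm_command", "data": {"commands": [[[0,0,0,0,0,-0.003,1],[0,0,0,0,0,-0.008,1],[0,0,0,0,0,-0.015,1],[0,0,0,0,0,-0.026,1],[0,0,0,0,0,-0.039,1],[0,0,0,0,0,-0.053,1],[0,0,0,0,0,-0.067,1],[0,0,0,0,0,-0.078,1],[0,0,0,0,0,-0.084,1],[0,0,0,0,0,-0.087,1]]]}}

```text
time_s: 15.85
position: [0.5051, 0.1458, 0.1585]
orientation: [-180.0, 0.0, 90.0]
force: [0.3, -1.3, 0.5]
opening: 0.592
```

```bash
python3 look.py i wrist scene top
```

```text
15.85 [0.5051 0.1458 0.1585] [-180.    0.   90.] [ 0.27 -1.25  0.53] [-0.01 -0.01 -0.02] 0.592
```

View pics/scene_i.png

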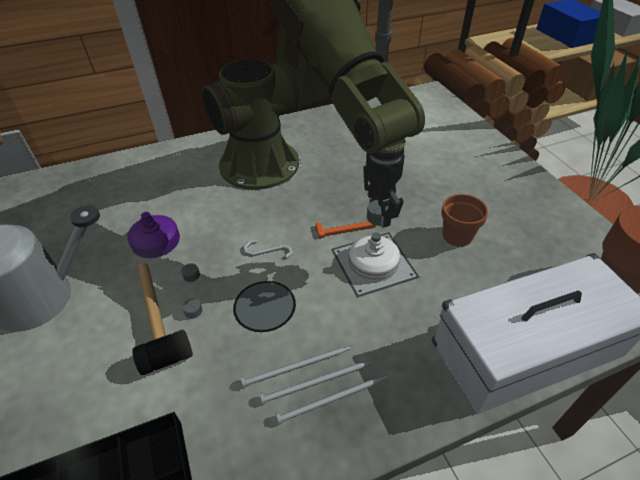

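View pics/wrist_i.png

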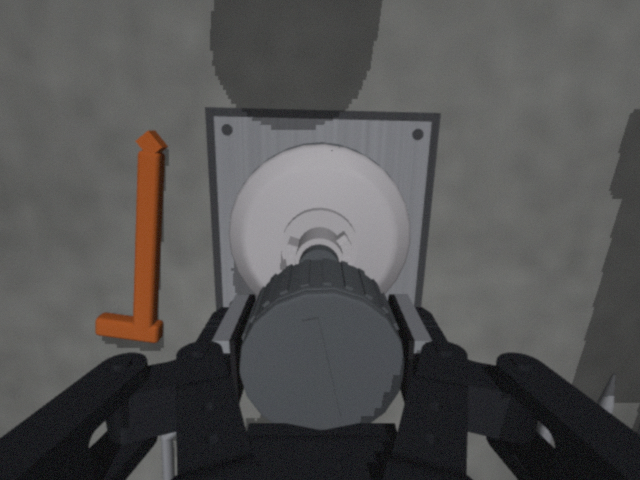

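The cap is off, held level at (323,360), and the bottle stands on the plate with its neck bare at (320,250). I'll do a settling call and a numeric check.

Call:
{"op": "arm_command", "data": {"commands": [[[0,0,0,0,0,0,1],[0,0,0,0,0,0,1],[0,0,0,0,0,0,1],[0,0,0,0,0,0,1],[0,0,0,0,0,0,1],[0,0,0,0,0,0,1],[0,0,0,0,0,0,1],[0,0,0,0,0,0,1],[0,0,0,0,0,0,1],[0,0,0,0,0,0,1]]]}}

```text
time_s: 17.25
position: [0.5051, 0.1458, 0.1583]
orientation: [-180.0, 0.0, 90.0]
force: [0.1, 0.0, 0.3]
opening: 0.595
```

```bash
python3 look.py j wrist scene
python3 - <<'E'
from h import *
for n in ("scene","wrist"):
    d=pickle.load(open(f"pics/{n}_j.pkl","rb"));P=cloud(d);px=d["pixels"].astype(int)
    rr=np.hypot(P[...,0]-.505,P[...,1]-.146)
    q=P[(rr<.1)&(P[...,2]>.008)&(P[...,2]<.034)&(px.min(2)>60)];print(n,"wall",len(q),circ(q[:,:2]))
    q=P[(rr<.02)&(P[...,2]>.14)&(P[...,2]<.2)];print(" cap z",len(q),np.percentile(q[:,2],[2,50,98]) if len(q) else 0)
    q=P[(rr<.03)&(P[...,2]>.06)&(P[...,2]<.12)];print(" neck/mouth",len(q),np.percentile(q[:,2],98),q[q[:,2]>np.percentile(q[:,2],90)].mean(0))
E
```

```text
17.25 [0.5051 0.1458 0.1583] [-180.    0.   90.] [0.06 0.03 0.31] [0.01 0.03 0.01] 0.595
scene wall 353 (array([0.50491823, 0.14432381]), np.float64(0.06090015677418554))
 cap z 97 [0.18408112 0.18662431 0.18878721]
 neck/mouth 203 0.09798034116939996 [0.50593593 0.14328302 0.09769601]
wrist wall 198 (array([0.50458077, 0.14517447]), np.float64(0.06227667196934415))
 cap z 11606 [0.18686212 0.18806177 0.18941481]
 neck/mouth 1973 0.09870240156931859 [0.50421487 0.15348167 0.09836908]
```

```bash
python3 -c "
from rig import *
print(job_done())"
```

```text
the job is handed in; nothing more can be done
None
```

The job is done and handed in after about 17 s on the robot's clock. I dragged the white bottle by its cap onto the plate and pressed the cap down about 6–7 mm with roughly 10 N. Then I turned it 90° anticlockwise while pressed and lifted it off.

Last checks:
- **Bottle position:** its base centre measured about (0.505, 0.145), within about 1.5 mm of the plate centre at (0.505, 0.146), so the whole base is on the plate. It is standing upright and did not visibly turn during the twist.
- **Cap:** it is held level and still with its top at about 187 mm. That puts its lower edge about 60 mm above the mouth and on the bottle's axis to within about 2 mm. The force on the tool is about 0 N.
- **Other things on the table:** the last camera views showed nothing else moved. I judged this by eye and did not measure it.
- **Disagreements:** fitting the bottle's sloping shoulder gave poor residuals (6 mm), so I used the wall fits, where scene and wrist agreed to about 1 mm. The scene view's plate outline had merged with the flowerpot's shadow, so the plate position comes from the top view, with the wrist view confirming its two far corners.

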